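# Lock the alternator shaft with its cross pin

## Robot

A 7-joint arm with a two-finger parallel gripper is mounted at the origin on the work surface. World frame = base frame: x ahead of the robot, y to its left, z up, the work surface at z = 0. Lengths are in m, angles in rad, forces in N, time in s.
With the tool pointing down it reaches from about 0.375 to 0.925 m from the base axis. Payload 3.1 kg.
Tool frame: the origin (TCP) lies between the finger pads; the fingertips stand 14 mm ahead of it and the grasp point (between the pads) lies 5 mm behind it; z points along the fingers, y is the direction in which the jaws open and shut (so a half turn about z gives the same grasp; the last joint's range is limited). The gripper opens to 85 mm and grips with 20 to 120 N. Pads are 22 mm wide; open, the fingers measure 114 mm over their backs; the gripper's body (76 mm by 85 mm) begins 54 mm behind the grasp point. The pads swing forward as they close: fully open they stand 13 mm farther back than shut.
Start: joints at [-1.212, 0.383, 0.044, 1.598, -0.018, 1.161, -0.05], TCP at [0.287, 0.583, 0.245] pointing down, gripper open.
Joint ranges: [-2.61, 2.61], [-0.41, 2.15], [-1.48, 1.57], [0, 2.5], [-1.57, 4.71], [0.05, 1.97], [-2.85, 2.85]. Speed limits (rad/s): [2.79, 2.79, 3.14, 3.14, 3.14, 3.14, 3.14].

## Interface

Orientations are given as a unit quaternion [x, y, z, w].
In Python, from plant import env, cams, workorder gives the robot as it stands.
- The arm moves only by the tool jog_arm, never from a script. Its argument "deltas" is a list of rows, each a list of 3 entries, a list of its own where there are three numbers: the turn, a rotation vector about the world's x, y, z each as a share of 0.1 rad, from -1 to 1, then the shift along the world's x, y, z each as a share of 0.03 m, from -1 to 1, then the gripper command: -1 is fully open, 1 is shut, values between are in proportion. A call has 1 to 8 rows; each row shifts and turns the commanded pose from where the row before left it; what a row does not reach is not made up. A row lasts 1/10 s, in which the tool goes at most 50 mm and 8.59 degrees, less where a joint would pass 70% of its speed; a pose out of reach is approached as far as the arm can. A call with a number of a shift or a turn outside -1 to 1 is refused whole. A call with a gripper value outside its range is refused whole. The fingers move at their own pace and stop on an object; the grip force is fixed at half the most. Time passes only in rows, so rows that do not move let the fingers close. It gives the time, the measured TCP pose, the force and the opening at its end, in the units of the state.
- env.observe(): the state, without advancing time (a new reading comes with each control period).
- cams.camera(name): name is "scene" or "top"; returns (picture, depth): 400x640x3 uint8, red, green, blue; 400x640 float32, m along the optical axis (not along the pixel's ray), 0 where there is no reading.
- cams.camera_model(name): a dict with "mtx" (3x3 intrinsics, pixels), "world_to_cam" (4x4, takes a point from world to camera coordinates). Camera axes: x right, y down, z forward; pixel columns grow to the right and rows downward; lengths in m; the calibration is good to about 2 mm. A picture is of the moment at which its call begins. camera_model takes no time and is no camera call.
- workorder.hand_in(): hands the job in, once; it reports no verdict.
Trained networks look in the newest picture that a camera, given by its name, has taken for a name from the list of things; names that differ only in an ending like _2 or _b are one class to them, and where a whole thing is asked for, a point or a joint stands for the part that bears it (a point fixed in the world has none). Each returns a list of dicts, best first, with "p" (0 to 1); they miss things now and then, are a little off and sometimes report something else, mostly with a low value. They report only what shows in the picture. A call takes as long as a camera call. They do not tell look-alikes from the thing itself.
- cams.find_in(camera, query): "centre" ([x, y, z] in m, in world coordinates, good to about 4 mm: the middle of the surface that is visible of it).
- cams.outline_of(camera, query): "region" (400x640 bool, what is visible of it).
- cams.place_of(camera, query): "centre" ([x, y, z] in m, in world coordinates, good to about 4 mm: a listed point, or the origin of a listed thing).
The state is a dict: "t": time; "joint_pos": joint angles; "qvel": joint speeds; "tau": joint torques, N m; "position": TCP position; "orientation": TCP orientation; "wrist_force": force on the tool from outside, world axes, zero at the start; "ft_torque": the same for the moment, N m; "finger_gap": opening from 0.0 (shut) to 1.0 (fully open).
Only numpy, scipy, OpenCV 4.12 (cv2) and the standard library are available. Lean on these libraries where they do the work, as an engineer would, in place of code of your own. Each camera call takes 0.05 s, during which the arm holds its last target.

## Task

Lock the alternator's shaft: take the long red-headed pin from the rack, stand it in the guide hole on top of the grey bearing block and let go. Then swing the red-handled lever slowly away from the robot until you feel it stop gently against the pin, which has dropped into the shaft's hidden cross-hole, without forcing it (the pin bends), and ease it back a touch to free the pin. Push the pin firmly but gently fully home, collar down on the block, let go, and leave the other pins, the pulley and the hand tools where they are.

Things in the scene. Friction and masses are not known exactly. Their poses are not given: they have to be found in the camera images.
- fixture: Holding fixture, fixed: steel base plate (150 x 320 x 14 mm), grey bearing block (70 x 60 mm, top 132 mm above the bench) and on its +y side (from 60 to 205 mm along y) a black alternator lying in a red cradle (130 mm across, top 138 mm up). Origin: on the bench under the guide hole, mid-block. Shaft along the fixture's y axis, 74 mm above the bench.
- shaft_axis (a point): Point on the shaft axis inside the block, right under the guide hole, 74 mm above the bench. Here a steel hub, 52 mm diameter (top 100 mm above the bench), turns with the shaft. It has a 12 mm cross-hole, not visible from outside, with a brass friction plug 4 mm below its mouth. The plug moves under a steady 7 to 10 N push and does not spring back.
- guide_mouth (a point): Centre of the mouth of the vertical guide hole in the block's top, 132 mm above the bench; 30 mm deep, 11.6 mm wide, 3 mm chamfer. A pin let go in it rests on the hub (collar 56 mm above the mouth) until the cross-hole comes under it, then drops by its weight some 4 mm on to the plug (collar about 52 mm above) and blocks the shaft. Pushed straight down it goes on until the collar meets the block.
- lever (a joint): Lever angle, rad: 0 upright, negative leans to the fixture's -x (robot's side), positive to +x; stops at +-0.85. Starts at -0.75 to -0.5. The cross-hole lines up at one unknown lever angle between -0.15 and 0.45, new each time. Stays where left; turning takes about 2 N at the grip. Once the pin has dropped it swings 0.1 to 0.2 rad on, then stops against the pin; about 0.08 rad back from the stop the hole is centred and the pin unloaded.
- lever_grip (a point): Centre of the red crank grip at the lever's end: a cylinder 24 mm diameter, 44 mm long, parallel to the shaft, spinning freely on its spindle. The lever is a 10 mm rod, 70 mm from the guide hole. In the fixture's frame the grip's centre lies at x = 0.110 sin(lever), y = -0.105, z = 0.074 + 0.110 cos(lever). With the pin dropped in, keep the force on the grip below 8 N: over some 12 N bends the pin.
- lock_pin: Lock pin, steel with a red head, 100 g, loose, upright in one of the rack's holes. Origin at the centre of its tip, z along the pin to the head. Shank 10 mm diameter, 88 mm long, tip chamfered 1.5 mm; then a collar 26 mm diameter, 5 mm thick; then the red cylindrical head, 20 mm diameter, 40 mm long. Longest of the three pins. Press it with under 25 N.
- lock_pin_collar (a point): Centre of the underside of the lock pin's collar, 88 mm above its tip; it meets the guide mouth when the pin is home. Contact forces adding up to over 200 N on the pin against the block or the hub, sideways or down, spoils it.
- rack: Blue pin rack, fixed, 70 x 190 x 40 mm, with a row of three holes along its y axis, 60 mm apart, 30 mm deep, 12 mm wide. Origin under its centre. Any of the three pins may stand in any hole, tip 10 mm above the bench.
- pin_blue: Spare pin with blue head, shank 50 mm: too short; to be left in the rack. Origin at its tip, head and collar as on the lock pin.
- pin_yellow: Spare pin with yellow head, shank 58 mm: too short; to be left in the rack. Origin at its tip, head and collar as on the lock pin.
- pulley: Loose steel belt pulley lying flat, 60 mm diameter, 32 mm high, origin under its centre. To be left alone.
- wrench: Loose wrench lying at the back right of the bench. To be left alone.
- driver: Loose screwdriver lying at the back of the bench. To be left alone.
Not all that is in view belongs to the job. Leave any turquoise look-alike of the lock_pin alone.

How it is judged:
On the way, in this order (a step that is already met when the one before it is completed fails the run):
1. the lock pin stands in the guide hole, its tip at least 15 mm below the mouth (z of lock_pin in the frame of fixture below 0.117 m and horizontal distance between lock_pin and guide_mouth below 0.006 m), for 0.1 s.
2. the pin's tip has entered the cross-hole by at least 2 mm (z of lock_pin in the frame of fixture below 0.0975 m and horizontal distance between lock_pin and guide_mouth below 0.006 m).
At the end, for the whole second after the job is handed in: The lock pin is fully home: the underside of its collar within 3 mm of the block's top face and within 5 mm of the guide hole's centre, pin upright (within 0.1 rad) and at rest (z of lock_pin_collar in the frame of guide_mouth between -0.003 and 0.003 m and horizontal distance between lock_pin_collar and guide_mouth below 0.005 m and angle between lock_pin's own z axis and vertical below 0.1 rad and linear speed of lock_pin below 0.02 m/s); the robot touches nothing.
It fails at once if the lock pin forced with more than 200 N in all against the block or the hub (pin bent) (contact force between lock_pin and fixture above 200 N).
It fails at once if a spare pin, the pulley, the wrench or the screwdriver disturbed (moved over 25 mm) (distance of any of pin_blue, pin_yellow, pulley, wrench, driver from where it was at the start of the episode above 0.025 m).
It also fails if it takes over 72 s, if anything falls off the work surface, if the arm or the gripper's body presses on something with over 40 N, if the wrist force passes 120 N, or if a joint passes its speed limit or range.

## Working session

There is one attempt and no reset: what is moved stays moved. The work goes in short steps, Python scripts to look and compute and a tool call to move; the robot and the scene stay as the last step left them, time stands still between calls to the robot, and variables do not carry over. Pictures are saved under pics/ and viewed, and the job is handed in when it is done.

Besides the shell and the picture viewer there is one more tool, called after "Request:" as name(argument=value, ...), one argument or row to a line, values as JSON. jog_arm: Moves the arm, as the interface text tells. Its arguments: {"type":"object","properties":{"deltas":{"type":"array"}},"required":["deltas"]}

```bash
ls; mkdir -p pics; python3 - <<'E'
from plant import env,cams
import cv2,numpy as np
print(env.observe())
for n in("scene","top"):
    p,d=cams.camera(n); cv2.imwrite(f"pics/{n}0.png",p[:,:,::-1]); np.savez(f"{n}0.npz",p=p,d=d)
    print(n,cams.camera_model(n))
E
```

```text
pics
{'t': 0.0, 'joint_pos': array([-1.21180216,  0.38383085,  0.04380722,  1.5996527 , -0.01789858,
        1.1611764 , -0.04990772]), 'qvel': array([-7.41261965e-05, -1.99372268e-03, -6.90055335e-04,  4.90225286e-04,
       -5.36994810e-04,  1.14930779e-03, -1.62110191e-03]), 'tau': array([-1.85418735e-04, -4.33458817e+01,  1.02381539e+00, -2.49513710e+01,
        1.05517273e-02,  1.13116053e-02,  4.77132190e-06]), 'position': array([0.28627479, 0.58251824, 0.24385289]), 'orientation': array([ 2.26369507e-01,  9.74040583e-01, -1.31655468e-03, -2.36635514e-04]), 'wrist_force': array([ 0.27029327,  0.43256195, -0.59979442]), 'ft_torque': array([ 7.52833361e-05, -9.05207308e-03, -3.21307522e-02]), 'finger_gap': 0.999052559084347}
scene {'mtx': array([[495.84763994,   0.        , 318.41559276],
       [  0.        , 495.84763994, 199.4420155 ],
       [  0.        ,   0.        ,   1.        ]]), 'world_to_cam': array([[ 0.52724713,  0.8496096 , -0.01319046, -0.24720137],
       [ 0.58431394, -0.3737942 , -0.72031599, -0.23588341],
       [-0.6169179 ,  0.37207716, -0.69352065,  1.62142599],
       [ 0.        ,  0.        ,  0.        ,  1.        ]])}
top {'mtx': array([[441.92423641,   0.        , 316.42231497],
       [  0.        , 441.92423641, 197.60508831],
       [  0.        ,   0.        ,   1.        ]]), 'world_to_cam': array([[ 4.43268109e-02, -9.99017083e-01, -3.16861070e-05,
        -4.68117572e-02],
       [-9.73739839e-01, -4.31981592e-02, -2.23527729e-01,
         5.72336815e-01],
       [ 2.23306651e-01,  9.93912540e-03, -9.74697570e-01,
         1.20308145e+00],
       [ 0.00000000e+00,  0.00000000e+00,  0.00000000e+00,
         1.00000000e+00]])}
```

View pics/scene0.png

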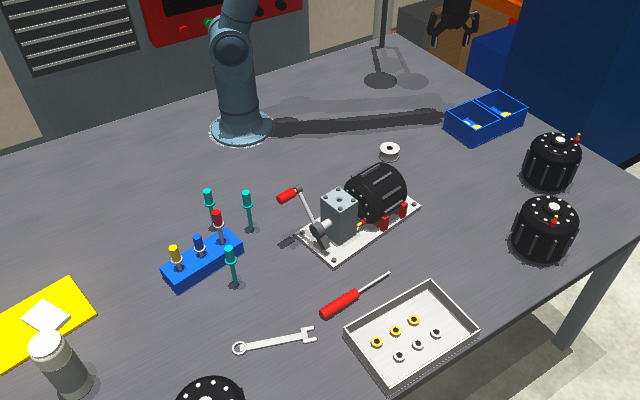

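View pics/top0.png

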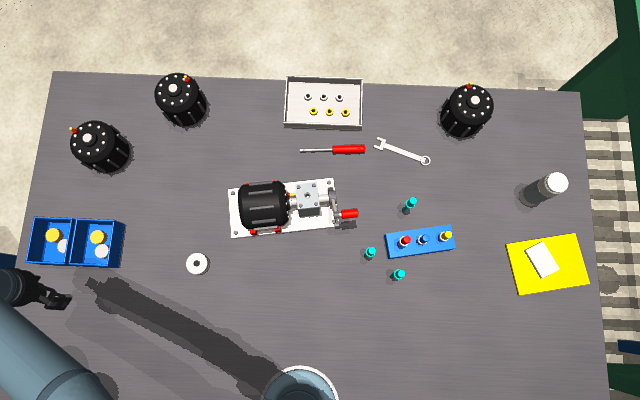

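```bash
python3 - <<'E'
from plant import env,cams
for c in("scene","top"):
  for q in ("guide_mouth","lock_pin","lever_grip","rack","fixture"):
    for r in cams.place_of(c,q)[:3]: print(c,q,r)
E
```

```text
scene guide_mouth {'centre': [0.5689, 0.0029, 0.1321], 'p': 0.56}
scene lock_pin {'centre': [0.5615, -0.2828, 0.0051], 'p': 0.78}
scene lock_pin {'centre': [0.4275, -0.1772, -0.0015], 'p': 0.56}
scene lock_pin {'centre': [0.4546, -0.2667, 0.0125], 'p': 0.53}
scene lever_grip {'centre': [0.5097, -0.1084, 0.1596], 'p': 0.7}
scene rack {'centre': [0.471, -0.3266, -0.0024], 'p': 0.84}
scene fixture {'centre': [0.5646, 0.004, -0.0001], 'p': 0.68}
top guide_mouth {'centre': [0.5637, 0.003, 0.1336], 'p': 0.93}
top lock_pin {'centre': [0.5614, -0.2842, -0.0017], 'p': 0.66}
top lock_pin {'centre': [0.3621, -0.2486, -0.0025], 'p': 0.65}
top lock_pin {'centre': [0.4207, -0.1739, -0.0006], 'p': 0.64}
top lever_grip {'centre': [0.5133, -0.108, 0.16], 'p': 0.83}
top rack {'centre': [0.4611, -0.3253, 0.0004], 'p': 0.89}
top fixture {'centre': [0.5646, -0.0028, 0.0033], 'p': 0.57}
```

Candidates for the lock pin:
- Red-headed pin in the rack: scene (217,217), top (405,240).
- Three turquoise look-alikes on the bench: top (410,203), (370,253) and (398,274).
- Blue and yellow spares in the rack: top (423,240) and (446,236).

Only the red one fits, since it has a red head and stands in the rack. I'll confirm it in an enlarged crop and measure.

```bash
cat > h.py <<'E'
import numpy as np,cv2
from plant import cams
def pts(n,d):
    m=cams.camera_model(n);K=m["mtx"];T=m["world_to_cam"]
    v,u=np.mgrid[0:400,0:640]
    c=np.stack([(u-K[0,2])/K[0,0]*d,(v-K[1,2])/K[1,1]*d,d],-1)
    return (c-T[:3,3])@T[:3,:3]
def proj(n,p):
    m=cams.camera_model(n);c=m["world_to_cam"][:3,:3]@np.array(p)+m["world_to_cam"][:3,3]
    q=m["mtx"]@c;return q[:2]/q[2]
E
python3 - <<'E'
from h import *
ims=[]
for n,(x,y) in(("scene",(217,225)),("top",(405,240)),("scene",(338,205)),("top",(308,197))):
    p=np.load(n+"0.npz")["p"]; c=p[y-30:y+30,x-40:x+40,::-1]; ims.append(cv2.resize(c,(400,300),interpolation=cv2.INTER_CUBIC))
cv2.imwrite("pics/crop1.png",np.vstack([np.hstack(ims[:2]),np.hstack(ims[2:])]))
for n in("scene","top"):
    z=np.load(n+"0.npz");p=z["p"].astype(int);P=pts(n,z["d"])
    hsv=cv2.cvtColor(z["p"],cv2.COLOR_RGB2HSV)
    red=((hsv[...,0]<8)|(hsv[...,0]>172))&(hsv[...,1]>150)&(hsv[...,2]>90)
    box=lambda a,b:(np.abs(P[...,0]-a[0])<b)&(np.abs(P[...,1]-a[1])<b)
    m=red&box((.456,-.266),.04); q=P[m]; print(n,"redhead",len(q),q.min(0),q.max(0),np.median(q,0))
    t=q[q[:,2]>q[:,2].max()-.006]; print(" top",len(t),t.mean(0),t.min(0),t.max(0))
    m=box((.566,0),.06)&(np.abs(P[...,2]-.132)<.004); q=P[m]
    print(n,"blocktop",len(q),cv2.minAreaRect((q[:,:2]*1000).astype(np.float32)),q[:,2].mean())
    m=(np.abs(P[...,2]-.04)<.003)&box((.466,-.326),.13); q=P[m]
    print(n,"rack",len(q),cv2.minAreaRect((q[:,:2]*1000).astype(np.float32)))
    m=(np.abs(P[...,2]-.014)<.003)&box((.566,.05),.19); q=P[m]
    print(n,"plate",len(q),cv2.minAreaRect((q[:,:2]*1000).astype(np.float32)))
    m=red&box((.511,-.108),.05)&(P[...,2]>.11); q=P[m]; print(n,"grip",len(q),q.min(0),q.max(0),q.mean(0))
E
```

```text
scene redhead 121 [ 0.44583501 -0.27876272  0.10642813] [ 0.46842065 -0.25958837  0.1457979 ] [ 0.46196238 -0.27023086  0.13161421]
 top 38 [ 0.45669921 -0.26851167  0.14266424] [ 0.44583501 -0.27763504  0.13997829] [ 0.46517672 -0.25958837  0.1457979 ]
scene blocktop 510 ((564.9384155273438, 0.46996307373046875), (73.69798278808594, 62.916690826416016), 9.365607261657715) 0.13161679420074582
scene rack 1383 ((487.6246032714844, -313.99853515625), (167.40196228027344, 206.75839233398438), 26.42367172241211)
scene plate 1666 ((642.535400390625, 60.00581359863281), (342.683349609375, 278.2008972167969), 81.78777313232422)
scene grip 182 [ 0.50301039 -0.13716795  0.1523376 ] [ 0.52842824 -0.09284879  0.17453221] [ 0.51855042 -0.11662852  0.16683112]
top redhead 47 [ 0.44621379 -0.27342317  0.11130152] [ 0.46277553 -0.25500353  0.15120691] [ 0.45486001 -0.26287973  0.14218063]
 top 9 [ 0.45573943 -0.26354878  0.14695741] [ 0.44907712 -0.26739156  0.14524126] [ 0.46242799 -0.2593382   0.15120691]
top blocktop 493 ((564.3693237304688, 3.9836769104003906), (70.77275848388672, 59.82304000854492), 8.934561729431152) 0.13228793337963132
top rack 1018 ((467.0212097167969, -323.8006286621094), (70.52833557128906, 191.3932647705078), 10.888891220092773)
top plate 1573 ((607.9745483398438, 45.19841003417969), (250.18360900878906, 403.3186340332031), 9.401543617248535)
top grip 143 [ 0.49961417 -0.13215301  0.15907877] [ 0.52753263 -0.08798212  0.18061326] [ 0.51228804 -0.10986208  0.17000728]
```

View pics/crop1.png

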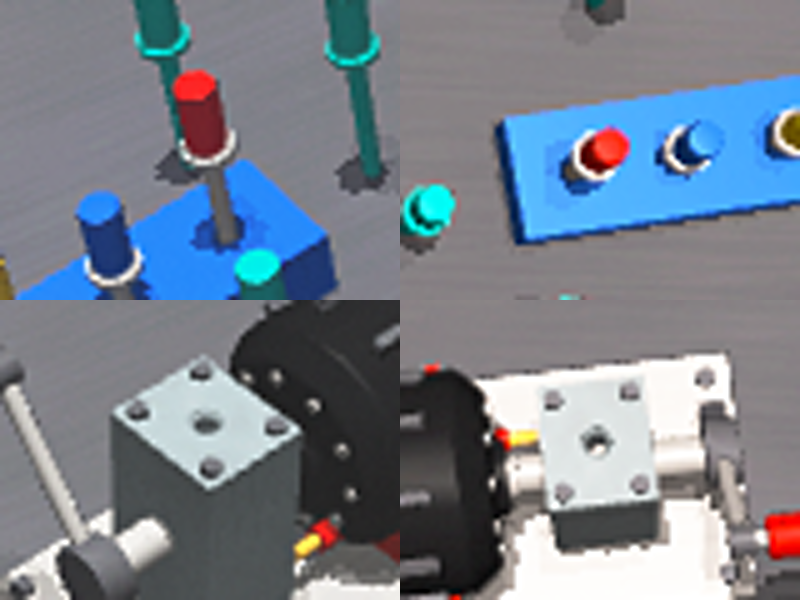

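The crop confirms it: the red head is at top (405,240), standing in the rack hole nearest the fixture. Next I move above it.

Request:
jog_arm(
  deltas=[
    [[0,0,-0.3],[0.18,-0.9,0.1],-0.2],
    [[0,0,-0.3],[0.18,-0.9,0.1],-0.2],
    [[0,0,-0.3],[0.18,-0.9,0.1],-0.2],
    [[0,0,-0.3],[0.18,-0.9,0.1],-0.2],
    [[0,0,-0.3],[0.18,-0.9,0.1],-0.2],
    [[0,0,-0.3],[0.18,-0.9,0.1],-0.2],
    [[0,0,-0.3],[0.18,-0.9,0.1],-0.2],
    [[0,0,-0.3],[0.18,-0.9,0.1],-0.2],
  ],
)

```text
t: 1.4
position: [0.3301, 0.3663, 0.2696]
orientation: [0.342, 0.94, 0.0, 0.0]
wrist_force: [-0.1, -0.3, -0.5]
finger_gap: 0.604
```

Request:
jog_arm(
  deltas=[
    [[0,0,-0.3],[0.18,-0.9,0],-0.2],
    [[0,0,-0.3],[0.18,-0.9,0],-0.2],
    [[0,0,-0.3],[0.18,-0.9,0],-0.2],
    [[0,0,-0.3],[0.18,-0.9,0],-0.2],
    [[0,0,-0.3],[0.18,-0.9,0],-0.2],
    [[0,0,-0.3],[0.18,-0.9,0],-0.2],
    [[0,0,-0.3],[0.18,-0.9,0],-0.2],
    [[0,0,-0.3],[0.18,-0.9,0],-0.2],
  ],
)

```text
t: 2.2
position: [0.3734, 0.1492, 0.2693]
orientation: [0.453, 0.892, 0.0, -0.0]
wrist_force: [0.5, 0.1, -1.1]
finger_gap: 0.601
```

Request:
jog_arm(
  deltas=[
    [[0,0,-0.3],[0.18,-0.9,0],-0.2],
    [[0,0,-0.3],[0.18,-0.9,0],-0.2],
    [[0,0,-0.3],[0.18,-0.9,0],-0.2],
    [[0,0,-0.3],[0.18,-0.9,0],-0.2],
    [[0,0,-0.3],[0.18,-0.9,0],-0.2],
    [[0,0,-0.3],[0.18,-0.9,0],-0.2],
    [[0,0,-0.3],[0.18,-0.9,0],-0.2],
    [[0,0,-0.3],[0.18,-0.9,0],-0.2],
  ],
)

```text
t: 3.0
position: [0.416, -0.0669, 0.2693]
orientation: [0.556, 0.831, 0.0, -0.0]
wrist_force: [-0.8, 0.1, 0.1]
finger_gap: 0.602
```

Request:
jog_arm(
  deltas=[
    [[0,0,-0.3],[0.18,-0.9,0],-0.2],
    [[0,0,-0.3],[0.18,-0.9,0],-0.2],
    [[0,0,-0.3],[0.18,-0.9,0],-0.2],
    [[0,0,-0.3],[0.18,-0.9,0],-0.2],
    [[0,0,-0.3],[0.18,-0.8,0],-0.2],
    [[0,0,-0.3],[0.18,-0.8,0],-0.2],
    [[0,0,-0.3],[0.18,-0.8,0],-0.2],
    [[0,0,0],[0,0,0],-0.2],
  ],
)

```text
t: 3.8
position: [0.4531, -0.2495, 0.2698]
orientation: [0.642, 0.767, -0.001, 0.001]
wrist_force: [-0.4, 0.2, 1.1]
finger_gap: 0.601
```

Request:
jog_arm(
  deltas=[
    [[0,0,0],[0.1,-0.55,0],-0.2],
    [[0,0,0],[0,0,-0.9],-0.2],
    [[0,0,0],[0,0,-0.9],-0.2],
    [[0,0,0],[0,0,0],-0.2],
  ],
)

```text
t: 4.2
position: [0.4539, -0.2592, 0.2119]
orientation: [0.639, 0.769, -0.001, -0.004]
wrist_force: [-0.9, 0.2, -0.4]
finger_gap: 0.602
```

```bash
python3 - <<'E'
from h import *
from plant import env
ims=[]
o=env.observe()["position"];print(o)
for n in("scene","top"):
    p,d=cams.camera(n); b=p[:,:,::-1].copy()
    x,y=map(int,proj(n,[.456,-.266,.143])); 
    for q in ([o[0],o[1],o[2]-.014],):
        print(n,proj(n,q))
    ims.append(cv2.resize(b[y-45:y+45,x-40:x+40],(400,450),interpolation=cv2.INTER_CUBIC))
    print(n,x,y)
cv2.imwrite("pics/pre.png",np.hstack(ims))
E
```

```text
[ 0.45388572 -0.25924426  0.21188634]
scene [215.12146025 192.14191827]
scene 216 211
top [408.98917379 236.39306474]
top 407 238
```

View pics/pre.png

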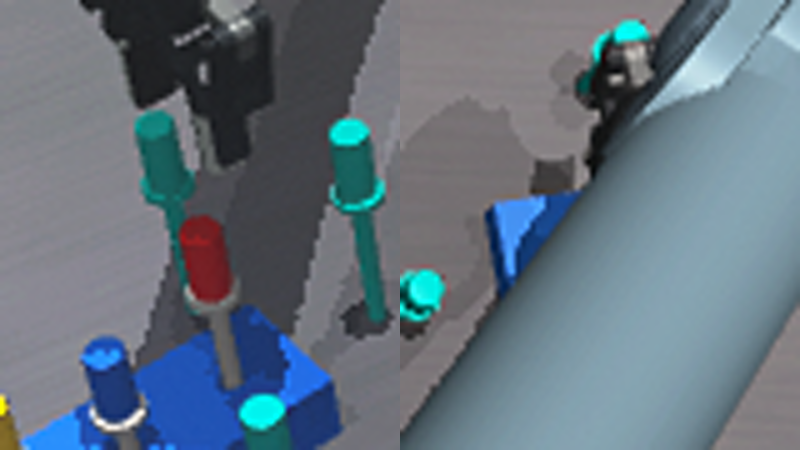

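Request:
jog_arm(
  deltas=[
    [[0,0,0],[0,0,0],-0.2],
    [[0,0,0],[0,0,0],-0.2],
  ],
)

```text
t: 4.5
position: [0.4581, -0.2615, 0.2168]
orientation: [0.639, 0.769, 0.001, 0.001]
wrist_force: [0.3, 0.7, 0.6]
finger_gap: 0.6
```

Request:
jog_arm(
  deltas=[
    [[0,0,0],[0,0,0],-0.2],
  ],
)

```text
t: 4.6
position: [0.4578, -0.2614, 0.2164]
orientation: [0.639, 0.769, 0.001, 0.001]
wrist_force: [-0.8, -0.1, 0.0]
finger_gap: 0.601
```

Request:
jog_arm(
  deltas=[
    [[0,0,0],[0,-0.13,-0.2],-0.2],
    [[0,0,0],[0,0,0],-0.2],
  ],
)

```text
t: 4.8
position: [0.4566, -0.2653, 0.2088]
orientation: [0.639, 0.769, -0.0, -0.0]
wrist_force: [-0.5, 0.3, -0.1]
finger_gap: 0.596
```

Request:
jog_arm(
  deltas=[
    [[0,0,0],[0,0,0],-0.2],
  ],
)

```text
t: 4.9
position: [0.4567, -0.2652, 0.209]
orientation: [0.639, 0.769, -0.0, -0.0]
wrist_force: [-0.5, -1.1, -0.2]
finger_gap: 0.6
```

Request:
jog_arm(
  deltas=[
    [[0,0,0],[0,0,-0.48],-0.2],
    [[0,0,0],[0,0,-0.48],-0.2],
    [[0,0,0],[0,0,-0.48],-0.2],
    [[0,0,0],[0,0,-0.48],-0.2],
    [[0,0,0],[0,0,-0.48],-0.2],
    [[0,0,0],[0,0,-0.4],-0.2],
    [[0,0,0],[0,0,0],-0.2],
  ],
)

```text
t: 5.6
position: [0.4555, -0.2643, 0.123]
orientation: [0.639, 0.769, -0.001, -0.002]
wrist_force: [0.5, 0.7, -0.2]
finger_gap: 0.603
```

```bash
python3 - <<'E'
from h import *
p,d=cams.camera("scene"); x,y=216,211
cv2.imwrite("pics/pre2.png",cv2.resize(p[y-45:y+45,x-45:x+45,::-1],(540,540),interpolation=cv2.INTER_CUBIC))
E
```

```text
(no output)
```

View pics/pre2.png

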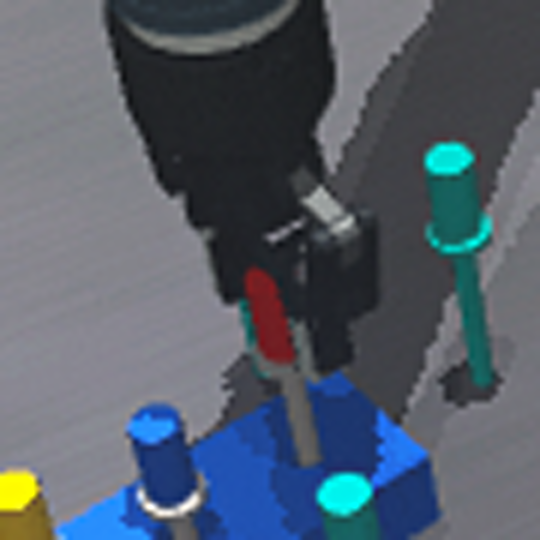

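The head, at crop (270,315), is between the fingers. Now I close on it.

Request:
jog_arm(
  deltas=[
    [[0,0,0],[0,0,0],1],
    [[0,0,0],[0,0,0],1],
    [[0,0,0],[0,0,0],1],
    [[0,0,0],[0,0,0],1],
    [[0,0,0],[0,0,0],1],
    [[0,0,0],[0,0,0],1],
  ],
)

```text
t: 6.25
position: [0.4573, -0.2657, 0.1262]
orientation: [0.639, 0.769, 0.0, 0.0]
wrist_force: [-1.7, 0.7, 7.4]
finger_gap: 0.215
```

Request:
jog_arm(
  deltas=[
    [[0,0,0],[0,0,0.3],1],
    [[0,0,0],[0,0,0.5],1],
    [[0,0,0],[0,0,0.6],1],
    [[0,0,0],[0,0,0.6],1],
    [[0,0,0],[0,0,0.6],1],
    [[0,0,0],[0,0,0],1],
  ],
)

```text
t: 6.85
position: [0.4592, -0.266, 0.2064]
orientation: [0.639, 0.769, 0.002, 0.003]
wrist_force: [0.2, -0.3, -1.8]
finger_gap: 0.214
```

Request:
jog_arm(
  deltas=[
    [[0,0,0],[0,0,0.8],1],
    [[0,0,0],[0,0,0.9],1],
    [[0,0,0],[0,0,0.9],1],
    [[0,0,0],[0,0,0.9],1],
    [[0,0,0],[0.1,0.3,0.8],1],
    [[0,0,0],[0.2,0.6,0],1],
    [[0,0,0],[0.3,0.75,0],1],
    [[0,0,0],[0.3,0.75,0],1],
  ],
)

```text
t: 7.65
position: [0.4839, -0.1922, 0.332]
orientation: [0.639, 0.769, 0.0, -0.0]
wrist_force: [0.7, 0.4, -1.3]
finger_gap: 0.21
```

Request:
jog_arm(
  deltas=[
    [[0,0,0],[0.3,0.75,0],1],
    [[0,0,0],[0.3,0.75,0],1],
    [[0,0,0],[0.3,0.75,0],1],
    [[0,0,0],[0.3,0.75,0],1],
    [[0,0,0],[0.3,0.75,0],1],
    [[0,0,0],[0.3,0.75,0],1],
    [[0,0,0],[0.3,0.75,0],1],
    [[0,0,0],[0.3,0.75,0],1],
  ],
)

```text
t: 8.45
position: [0.5558, -0.0118, 0.3314]
orientation: [0.639, 0.769, -0.0, -0.001]
wrist_force: [0.4, -0.8, -2.4]
finger_gap: 0.215
```

Request:
jog_arm(
  deltas=[
    [[0,0,0],[0.3,0.6,0],1],
    [[0,0,0],[0.2,0.3,0],1],
    [[0,0,0],[0,0,0],1],
    [[0,0,0],[0,0,0],1],
  ],
)

```text
t: 8.85
position: [0.5708, 0.0126, 0.3321]
orientation: [0.64, 0.769, -0.001, 0.0]
wrist_force: [0.8, -0.3, -1.7]
finger_gap: 0.215
```

Request:
jog_arm(
  deltas=[
    [[0,0,0],[-0.18,-0.34,-0.3],1],
    [[0,0,0],[0,0,-0.5],1],
    [[0,0,0],[0,0,-0.5],1],
    [[0,0,0],[0,0,-0.5],1],
    [[0,0,0],[0,0,0],1],
    [[0,0,0],[0,0,0],1],
  ],
)

```text
t: 9.45
position: [0.5653, 0.004, 0.2773]
orientation: [0.639, 0.769, -0.001, -0.0]
wrist_force: [0.7, 0.0, -0.9]
finger_gap: 0.216
```

```bash
python3 - <<'E'
from h import *
from plant import env
ims=[]
print(env.observe()["position"])
for n in("scene","top"):
    p,d=cams.camera(n); b=p[:,:,::-1]; np.savez(n+"1.npz",p=p,d=d)
    x,y=map(int,proj(n,[.565,.002,.16])); print(n,x,y, proj(n,[.5647,.0022,.132]))
    ims.append(cv2.resize(b[y-45:y+45,x-40:x+40],(400,450),interpolation=cv2.INTER_CUBIC))
cv2.imwrite("pics/ins1.png",np.hstack(ims))
E
```

```text
[0.5652529  0.00398937 0.27734345]
scene 339 190 [339.66283346 198.67647985]
top 307 192 [307.59430747 194.97875745]
```

View pics/ins1.png

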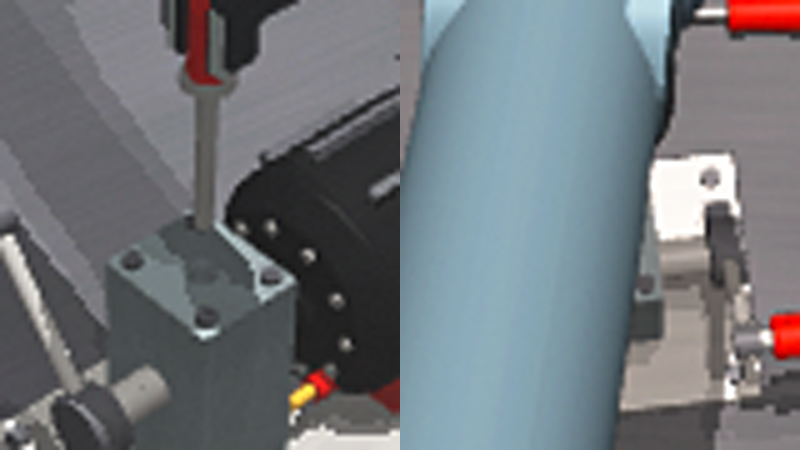

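```bash
python3 - <<'E'
from h import *
z=np.load("scene1.npz");P=pts("scene",z["d"]);p=z["p"]
sub=np.s_[155:192,330:350]
C=np.array([ 0,0,0])
m=cams.camera_model("scene");T=m["world_to_cam"];c=-T[:3,:3].T@T[:3,3]
for v in range(162,194,3):
    r=[(u,P[v,u]) for u in range(330,350) if np.hypot(P[v,u,0]-.565,P[v,u,1]-.002)<.02 and P[v,u,2]>.14]
    if not r: print(v,"none");continue
    us=[a for a,_ in r];q=np.mean([b for _,b in r],0)
    print(v,min(us),max(us),q.round(4))
for h in (.161,.19): print(h,proj("scene",[.5653,.004,h]),proj("scene",[.565,.0005,h]))
# hole dark pixel centre
z0=np.load("scene0.npz");g=cv2.cvtColor(z0["p"],cv2.COLOR_RGB2GRAY)
print(g[192:208,331:350])
E
```

```text
162 335 345 [ 0.5717 -0.0039  0.2528]
165 338 342 [ 0.5671 -0.0006  0.2394]
168 338 342 [ 5.667e-01 -2.000e-04  2.302e-01]
171 338 341 [ 0.5669 -0.0015  0.2221]
174 338 341 [ 0.5664 -0.001   0.2126]
177 339 341 [ 5.674e-01 -1.000e-04  2.038e-01]
180 339 341 [ 0.5675 -0.      0.1948]
183 338 341 [ 0.5677 -0.0013  0.1862]
186 338 341 [ 5.663e-01 -1.000e-04  1.752e-01]
189 338 341 [ 5.666e-01 -2.000e-04  1.661e-01]
192 none
0.161 [340.64901257 189.6161209 ] [339.33330316 190.09038677]
0.19 [340.87440385 180.37640955] [339.5357292  180.84998841]
[[210 207 209 213 212 215 215 215 214 213 212 211 214 215 219 187 102  32
   29]
 [212 211 211 213 214 215 215 213 213 211 212 212 211 212 214 217 220 113
   38]
 [211 211 212 212 214 215 215 214 211 211 211 211 212 213 213 214 217 221
  170]
 [210 211 212 213 216 217 215 214 213 213 212 212 212 211 210 211 213 217
  221]
 [211 212 213 212 216 216 213 207 207 214 213 213 211 211 209 208 212 213
  216]
 [212 210 213 213 212 194 160 182 184 180 188 214 212 211 209 209 210 212
  213]
 [209 210 210 212 201 179 183 126 128 151 176 193 211 209 207 206 209 213
  213]
 [211 211 211 212 200 170  88  72  73  73 115 167 210 206 207 207 206 212
  213]
 [211 212 211 213 213 175  70  74  76  76  96 182 210 207 207 207 209 210
  213]
 [213 213 212 213 214 215 166 114 118 139 191 215 210 209 209 209 209 211
  213]
 [212 213 213 212 213 214 216 218 219 217 216 212 212 211 211 212 212 211
  213]
 [213 211 211 211 211 211 211 213 213 213 212 213 213 212 213 212 213 215
  213]
 [212 213 212 210 211 210 211 212 211 211 212 212 212 211 213 213 213 215
  213]
 [215 213 212 212 212 210 208 212 212 212 210 207 209 211 211 212 213 214
  216]
 [147 215 213 213 213 212 210 209 166 170 192 208 208 209 210 210 214 216
  214]
 [ 70 108 180 215 211 211 210 143 124 122 125 170 211 208 208 214 209 134
   68]]
```

Request:
jog_arm(
  deltas=[
    [[0,0,0],[0.02,-0.08,-0.3],1],
    [[0,0,0],[0,0,-0.4],1],
    [[0,0,0],[0,0,0],1],
    [[0,0,0],[0,0,0],1],
  ],
)

```text
t: 9.95
position: [0.5658, 0.0013, 0.2565]
orientation: [0.639, 0.769, -0.001, -0.0]
wrist_force: [0.5, -0.4, -0.8]
finger_gap: 0.214
```

Request:
jog_arm(
  deltas=[
    [[0,0,0],[0,0,-0.1],1],
    [[0,0,0],[0,0,-0.1],1],
  ],
)

```text
t: 10.15
position: [0.5666, 0.0014, 0.2515]
orientation: [0.639, 0.769, 0.0, 0.0]
wrist_force: [-0.2, 0.0, -0.7]
finger_gap: 0.215
```

Request:
jog_arm(
  deltas=[
    [[0,0,0],[0,0,-0.08],1],
    [[0,0,0],[0,0,0],1],
  ],
)

```text
t: 10.35
position: [0.566, 0.0014, 0.2485]
orientation: [0.639, 0.769, -0.0, -0.0]
wrist_force: [-0.2, 0.5, -1.1]
finger_gap: 0.213
```

Request:
jog_arm(
  deltas=[
    [[0,0,0],[0,0,-0.1],1],
    [[0,0,0],[0,0,0],1],
  ],
)

```text
t: 10.55
position: [0.566, 0.0018, 0.2455]
orientation: [0.639, 0.769, -0.0, -0.0]
wrist_force: [-0.5, -0.2, -1.3]
finger_gap: 0.214
```

Request:
jog_arm(
  deltas=[
    [[0,0,0],[0,0,-0.1],1],
    [[0,0,0],[0,0,0],1],
  ],
)

```text
t: 10.75
position: [0.566, 0.0017, 0.2424]
orientation: [0.639, 0.769, -0.0, -0.0]
wrist_force: [-0.4, 0.1, -2.4]
finger_gap: 0.217
```

Request:
jog_arm(
  deltas=[
    [[0,0,0],[0,0,-0.1],1],
    [[0,0,0],[0,0,0],1],
  ],
)

```text
t: 10.95
position: [0.566, 0.0016, 0.2394]
orientation: [0.639, 0.769, -0.0, -0.0]
wrist_force: [-1.1, 1.5, -1.0]
finger_gap: 0.219
```

Request:
jog_arm(
  deltas=[
    [[0,0,0],[0,0,-0.15],1],
    [[0,0,0],[0,0,0],1],
  ],
)

```text
t: 11.15
position: [0.5659, 0.0016, 0.2346]
orientation: [0.639, 0.769, -0.0, -0.0]
wrist_force: [-0.3, 1.4, -1.5]
finger_gap: 0.213
```

Request:
jog_arm(
  deltas=[
    [[0,0,0],[0,0,-0.15],1],
    [[0,0,0],[0,0,0],1],
  ],
)

```text
t: 11.35
position: [0.566, 0.0015, 0.2301]
orientation: [0.639, 0.769, -0.0, -0.0]
wrist_force: [0.4, 1.1, -1.5]
finger_gap: 0.211
```

Request:
jog_arm(
  deltas=[
    [[0,0,0],[0,0,-0.15],1],
    [[0,0,0],[0,0,0],1],
  ],
)

```text
t: 11.55
position: [0.566, 0.0015, 0.2257]
orientation: [0.639, 0.769, -0.0, -0.0]
wrist_force: [-0.9, 1.5, -1.7]
finger_gap: 0.216
```

Request:
jog_arm(
  deltas=[
    [[0,0,0],[0,0,-0.15],1],
    [[0,0,0],[0,0,0],1],
  ],
)

```text
t: 11.75
position: [0.566, 0.0015, 0.2212]
orientation: [0.639, 0.769, -0.0, -0.0]
wrist_force: [-0.6, 2.4, -1.4]
finger_gap: 0.21
```

```bash
python3 - <<'E'
from h import *
p,d=cams.camera("scene"); b=p[:,:,::-1]
x,y=339,185
cv2.imwrite("pics/ins2.png",cv2.resize(b[y-45:y+45,x-45:x+45],(540,540),interpolation=cv2.INTER_CUBIC))
E
```

```text
(no output)
```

View pics/ins2.png

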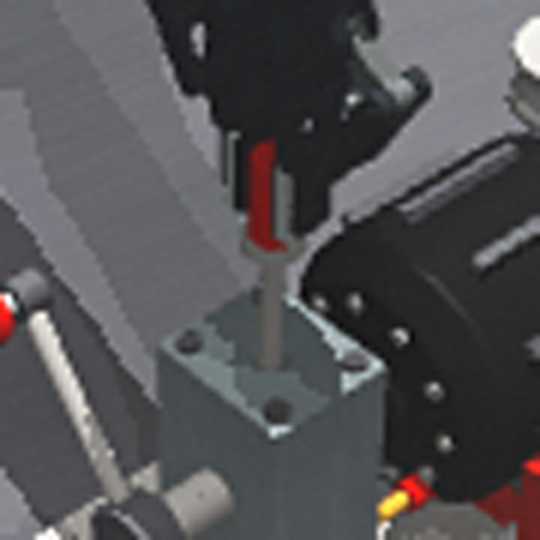

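The pin enters the hole at crop (272,365), with the collar about 60 mm above the block. I release it and lift straight up.

Request:
jog_arm(
  deltas=[
    [[0,0,0],[0,0,0],-0.2],
    [[0,0,0],[0,0,0],-0.2],
    [[0,0,0],[0,0,0],-0.2],
    [[0,0,0],[0,0,0],-0.2],
    [[0,0,0],[0,0,0.4],-0.2],
    [[0,0,0],[0,0,0.7],-0.2],
    [[0,0,0],[0,0,0.8],-0.2],
    [[0,0,0],[0,0,0],-0.2],
  ],
)

```text
t: 12.6
position: [0.5692, 0.0009, 0.2835]
orientation: [0.639, 0.769, 0.003, 0.003]
wrist_force: [0.3, -1.1, -0.0]
finger_gap: 0.603
```

```bash
python3 - <<'E'
from h import *
p,d=cams.camera("scene"); b=p[:,:,::-1]
x,y=325,180
cv2.imwrite("pics/ins3.png",cv2.resize(b[y-50:y+60,x-60:x+50],(550,550),interpolation=cv2.INTER_CUBIC))
P=pts("scene",d);hsv=cv2.cvtColor(p,cv2.COLOR_RGB2HSV)
red=((hsv[...,0]<8)|(hsv[...,0]>172))&(hsv[...,1]>150)&(hsv[...,2]>60)
for n,c in(("head",(.566,.002)),("grip",(.51,-.11))):
    m=red&(np.hypot(P[...,0]-c[0],P[...,1]-c[1])<.05)&(P[...,2]>.13);q=P[m];print(n,len(q),q.min(0),q.max(0),q.mean(0))
for q in("lock_pin","lever_grip","guide_mouth"):print(q,cams.place_of("scene",q)[:4])
E
```

```text
head 130 [ 0.55294627 -0.01246612  0.19233865] [0.57112264 0.00747695 0.23571658] [ 0.56437674 -0.00455959  0.21742978]
grip 187 [ 0.49971266 -0.13720389  0.15398608] [ 0.5289039  -0.08720221  0.17541176] [ 0.51857529 -0.11663206  0.16678192]
lock_pin [{'centre': [0.3661, -0.2501, -0.0027], 'p': 0.79}, {'centre': [0.5636, -0.2822, 0.0069], 'p': 0.64}, {'centre': [0.4268, -0.1753, -0.0025], 'p': 0.63}, {'centre': [0.5668, 0.0047, 0.1022], 'p': 0.6}]
lever_grip [{'centre': [0.5112, -0.111, 0.1594], 'p': 0.69}]
guide_mouth [{'centre': [0.5663, 0.0008, 0.0999], 'p': 0.52}]
```

View pics/ins3.png

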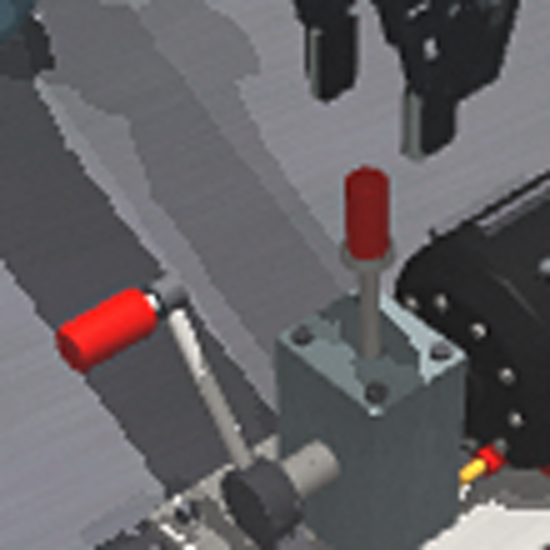

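The pin stands upright, with its collar at crop (367,250) and head top about 0.234 m, so it is resting on the hub. The lever grip is at crop (110,328). Next I move over the grip.

Request:
jog_arm(
  deltas=[
    [[0,0,0],[-0.3,-0.62,0],0.0],
    [[0,0,0],[-0.3,-0.62,0],0.0],
    [[0,0,0],[-0.3,-0.62,0],0.0],
    [[0,0,0],[-0.3,-0.62,0],0.0],
    [[0,0,0],[-0.3,-0.62,0],0.0],
    [[0,0,0],[-0.3,-0.65,0],0.0],
    [[0,0,0],[0,0,0],0.0],
    [[0,0,0],[0,0,0],0.0],
  ],
)

```text
t: 13.6
position: [0.512, -0.1118, 0.279]
orientation: [0.64, 0.768, 0.001, -0.0]
wrist_force: [0.1, 1.2, -0.4]
finger_gap: 0.498
```

Request:
jog_arm(
  deltas=[
    [[0,0,0],[0.05,-0.1,-0.6],0.0],
    [[0,0,0],[0,0,-0.7],0.0],
    [[0,0,0],[0,0,-0.6],0.0],
    [[0,0,0],[0,0,0],0.0],
    [[0,0,0],[0,0,0],0.0],
  ],
)

```text
t: 14.1
position: [0.5142, -0.1131, 0.2219]
orientation: [0.638, 0.77, -0.0, -0.0]
wrist_force: [0.8, 0.8, 0.4]
finger_gap: 0.503
```

```bash
python3 - <<'E'
from h import *
p,d=cams.camera("scene"); b=p[:,:,::-1]
x,y=300,180
cv2.imwrite("pics/lev1.png",cv2.resize(b[y-50:y+50,x-60:x+60],(600,500),interpolation=cv2.INTER_CUBIC))
E
```

```text
(no output)
```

View pics/lev1.png

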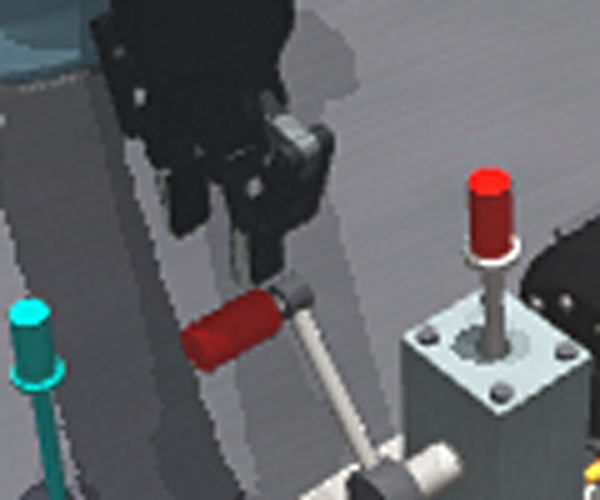

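```bash
python3 - <<'E'
from h import *
f=lambda p:((proj("scene",p)-[240,130])*5).round(0)
t=np.array([.5142,-.1131]);j=np.array([np.cos(.176),np.sin(.176)])*.021
for z in (.208,.16):
  print(z,f([*(t-j),z]),f([*t,z]),f([*(t+j),z]))
o=np.array([.566,.0015]);th=.16
R=np.array([[np.cos(th),-np.sin(th)],[np.sin(th),np.cos(th)]])
for a in(-.6,-.68,-.75):
  for y in(-.083,-.105,-.127):
    w=o+R@[.11*np.sin(a),y]; print(a,y,w.round(4),f([*w,.074+.11*np.cos(a)]))
E
```

```text
0.208 [197. 229.] [226. 252.] [256. 275.]
0.16 [204. 306.] [232. 329.] [261. 352.]
-0.6 -0.083 [ 0.5179 -0.0903] [278. 308.]
-0.6 -0.105 [ 0.5214 -0.1121] [241. 330.]
-0.6 -0.127 [ 0.5249 -0.1338] [203. 352.]
-0.68 -0.083 [ 0.5109 -0.0915] [269. 309.]
-0.68 -0.105 [ 0.5144 -0.1132] [232. 330.]
-0.68 -0.127 [ 0.5179 -0.1349] [195. 352.]
-0.75 -0.083 [ 0.5052 -0.0924] [262. 310.]
-0.75 -0.105 [ 0.5087 -0.1141] [225. 332.]
-0.75 -0.127 [ 0.5122 -0.1358] [188. 353.]
```

The projected fingers straddle the grip, whose centre is at crop (232,329), which matches a lever angle of about -0.68. Descending.

Request:
jog_arm(
  deltas=[
    [[0,0,0],[0,-0.05,-0.5],0.0],
    [[0,0,0],[0,0,-0.5],0.0],
    [[0,0,0],[0,0,-0.5],0.0],
    [[0,0,0],[0,0,-0.45],0.0],
    [[0,0,0],[0,0,0],0.0],
    [[0,0,0],[0,0,0],0.0],
  ],
)

```text
t: 14.75
position: [0.5133, -0.1158, 0.1627]
orientation: [0.639, 0.769, -0.001, -0.0]
wrist_force: [0.5, -0.3, -0.3]
finger_gap: 0.5
```

Request:
jog_arm(
  deltas=[
    [[0,0,0],[0,0,0],0.25],
    [[0,0,0],[0,0,0],0.25],
    [[0,0,0],[0.08,0.013,0.02],0.25],
    [[0,0,0],[0.12,0.019,0.06],0.25],
    [[0,0,0],[0.12,0.019,0.06],0.25],
    [[0,0,0],[0.12,0.019,0.06],0.25],
  ],
)

```text
t: 15.35
position: [0.5262, -0.1137, 0.1692]
orientation: [0.639, 0.769, -0.001, -0.001]
wrist_force: [-3.3, -0.8, 0.8]
finger_gap: 0.37
```

Request:
jog_arm(
  deltas=[
    [[0,0,0],[0.12,0.019,0.06],0.25],
    [[0,0,0],[0.12,0.019,0.06],0.25],
    [[0,0,0],[0.12,0.019,0.06],0.25],
    [[0,0,0],[0.12,0.019,0.06],0.25],
  ],
)

```text
t: 15.75
position: [0.5418, -0.1112, 0.1768]
orientation: [0.639, 0.769, 0.0, 0.0]
wrist_force: [-3.3, -1.0, -0.1]
finger_gap: 0.373
```

Request:
jog_arm(
  deltas=[
    [[0,0,0],[0.12,0.019,0.06],0.25],
    [[0,0,0],[0.12,0.019,0.06],0.25],
    [[0,0,0],[0.1,0.016,0.04],0.25],
    [[0,0,0],[0,0,0],0.25],
  ],
)

```text
t: 16.15
position: [0.5527, -0.1095, 0.1818]
orientation: [0.639, 0.769, 0.0, 0.001]
wrist_force: [-1.0, -0.0, -0.1]
finger_gap: 0.376
```

Request:
jog_arm(
  deltas=[
    [[0,0,0],[0.06,0.01,0.01],0.25],
    [[0,0,0],[0.06,0.01,0.01],0.25],
    [[0,0,0],[0.06,0.01,0.01],0.25],
    [[0,0,0],[0.06,0.01,0.01],0.25],
    [[0,0,0],[0.06,0.01,0],0.25],
    [[0,0,0],[0.06,0.01,0],0.25],
  ],
)

```text
t: 16.75
position: [0.5626, -0.108, 0.1826]
orientation: [0.639, 0.769, -0.0, 0.0]
wrist_force: [-2.4, -0.9, 0.2]
finger_gap: 0.374
```

Request:
jog_arm(
  deltas=[
    [[0,0,0],[0.05,0.008,0],0.25],
    [[0,0,0],[0.05,0.008,0],0.25],
    [[0,0,0],[0.05,0.008,0],0.25],
    [[0,0,0],[0.05,0.008,0],0.25],
  ],
)

```text
t: 17.15
position: [0.5685, -0.107, 0.1826]
orientation: [0.639, 0.769, -0.0, 0.0]
wrist_force: [-1.9, -1.7, -0.0]
finger_gap: 0.373
```

Request:
jog_arm(
  deltas=[
    [[0,0,0],[0.05,0.008,0],0.25],
    [[0,0,0],[0.05,0.008,0],0.25],
    [[0,0,0],[0.05,0.008,0],0.25],
  ],
)

```text
t: 17.45
position: [0.5731, -0.1062, 0.1826]
orientation: [0.639, 0.769, 0.0, 0.0]
wrist_force: [-2.0, -0.7, -0.1]
finger_gap: 0.377
```

Request:
jog_arm(
  deltas=[
    [[0,0,0],[0.05,0.008,0],0.25],
    [[0,0,0],[0.05,0.008,0],0.25],
    [[0,0,0],[0.05,0.008,0],0.25],
  ],
)

```text
t: 17.75
position: [0.5775, -0.1055, 0.1826]
orientation: [0.639, 0.769, -0.0, 0.0]
wrist_force: [-1.7, -1.1, -0.6]
finger_gap: 0.374
```

```bash
cat > chk.py <<'E'
from h import *
from plant import env
p,d=cams.camera("scene");P=pts("scene",d);hsv=cv2.cvtColor(p,cv2.COLOR_RGB2HSV)
red=((hsv[...,0]<8)|(hsv[...,0]>172))&(hsv[...,1]>150)&(hsv[...,2]>50)
m=red&(np.hypot(P[...,0]-.566,P[...,1]-0)<.03)&(P[...,2]>.14);q=P[m]
v,u=np.nonzero(m);print("head n",len(q),"rows",v.min(),v.max(),"z",q[:,2].max().round(4),q[:,2].min().round(4),"mean",q.mean(0).round(4),"vmean",v.mean().round(2))
s=env.observe();w=s["position"][:2]-[.566,.0015];c,n=np.cos(.16),np.sin(.16)
print("tcp fix",(c*w[0]+n*w[1]).round(4),(-n*w[0]+c*w[1]).round(4),s["position"].round(4),s["wrist_force"].round(1),s["t"])
E
python3 chk.py
```

```text
head n 136 rows 163 180 z 0.2344 0.1944 mean [ 0.5626 -0.0038  0.2185] vmean 171.51
tcp fix -0.0053 -0.1074 [ 0.5779 -0.1054  0.1826] [-1.5 -2.5  0.1] 17.8
```

Request:
jog_arm(
  deltas=[
    [[0,0,0],[0.05,0.008,0],0.25],
    [[0,0,0],[0.05,0.008,0],0.25],
    [[0,0,0],[0.05,0.008,0],0.25],
    [[0,0,0],[0.05,0.008,0],0.25],
  ],
)

```text
t: 18.2
position: [0.5835, -0.1045, 0.1826]
orientation: [0.639, 0.769, 0.0, 0.0]
wrist_force: [-1.5, -2.5, -0.2]
finger_gap: 0.372
```

```bash
python3 chk.py
```

```text
head n 136 rows 163 180 z 0.2345 0.1951 mean [ 0.5623 -0.0038  0.2183] vmean 171.51
tcp fix 0.0007 -0.1074 [ 0.5838 -0.1044  0.1826] [-1.7 -1.9  0.1] 18.25
```

Request:
jog_arm(
  deltas=[
    [[0,0,0],[0.05,0.008,0],0.25],
    [[0,0,0],[0.05,0.008,0],0.25],
    [[0,0,0],[0.05,0.008,0],0.25],
    [[0,0,0],[0.05,0.008,0],0.25],
  ],
)

```text
t: 18.65
position: [0.5895, -0.1034, 0.1825]
orientation: [0.639, 0.769, 0.0, -0.0]
wrist_force: [-1.6, -1.9, -0.3]
finger_gap: 0.375
```

```bash
python3 chk.py
```

```text
head n 138 rows 163 180 z 0.234 0.1935 mean [ 0.5622 -0.0037  0.2179] vmean 171.62
tcp fix 0.0068 -0.1073 [ 0.5898 -0.1034  0.1826] [-1.9 -1.2  0.4] 18.7
```

Request:
jog_arm(
  deltas=[
    [[0,0,0],[0.05,0.008,0],0.25],
    [[0,0,0],[0.05,0.008,0],0.25],
    [[0,0,0],[0.05,0.008,0],0.25],
    [[0,0,0],[0.05,0.008,0],0.25],
  ],
)

```text
t: 19.1
position: [0.5955, -0.1025, 0.1826]
orientation: [0.639, 0.769, 0.0, -0.0]
wrist_force: [-1.8, -1.1, -0.4]
finger_gap: 0.375
```

```bash
python3 chk.py
```

```text
head n 136 rows 163 180 z 0.2341 0.1936 mean [ 0.5626 -0.0041  0.2179] vmean 171.74
tcp fix 0.0129 -0.1073 [ 0.5958 -0.1024  0.1826] [-1.2 -1.5  0.5] 19.15
```

Request:
jog_arm(
  deltas=[
    [[0,0,0],[0.05,0.008,0],0.25],
    [[0,0,0],[0.05,0.008,0],0.25],
    [[0,0,0],[0.05,0.008,0],0.25],
  ],
)

```text
t: 19.45
position: [0.6, -0.1017, 0.1825]
orientation: [0.639, 0.769, 0.0, -0.0]
wrist_force: [-1.6, -1.5, -0.0]
finger_gap: 0.374
```

```bash
python3 chk.py
```

```text
head n 134 rows 164 181 z 0.2325 0.1924 mean [ 0.5633 -0.0042  0.2166] vmean 172.39
tcp fix 0.0174 -0.1073 [ 0.6003 -0.1016  0.1825] [-1.6 -1.2 -0.3] 19.5
```

Request:
jog_arm(
  deltas=[
    [[0,0,0],[0.05,0.008,0],0.25],
    [[0,0,0],[0.05,0.008,0],0.25],
    [[0,0,0],[0.05,0.008,0],0.25],
  ],
)

```text
t: 19.8
position: [0.6044, -0.101, 0.1825]
orientation: [0.639, 0.769, -0.0, -0.0]
wrist_force: [-1.7, -1.6, -0.5]
finger_gap: 0.374
```

```bash
python3 chk.py
```

```text
head n 135 rows 167 184 z 0.2302 0.1876 mean [ 0.573  -0.0026  0.2143] vmean 175.26
tcp fix 0.0219 -0.1073 [ 0.6047 -0.1009  0.1825] [-1.8 -1.   0. ] 19.85
```

```bash
python3 - <<'E'
from h import *
p,d=cams.camera("scene"); b=p[:,:,::-1]
x,y=335,180
cv2.imwrite("pics/drop1.png",cv2.resize(b[y-50:y+50,x-60:x+60],(600,500),interpolation=cv2.INTER_CUBIC))
E
python3 chk.py
```

```text
head n 133 rows 167 184 z 0.2295 0.1884 mean [ 0.5727 -0.0025  0.2143] vmean 175.16
tcp fix 0.0218 -0.1073 [ 0.6046 -0.101   0.1826] [-1.3 -1.8 -0.8] 19.95
```

View pics/drop1.png

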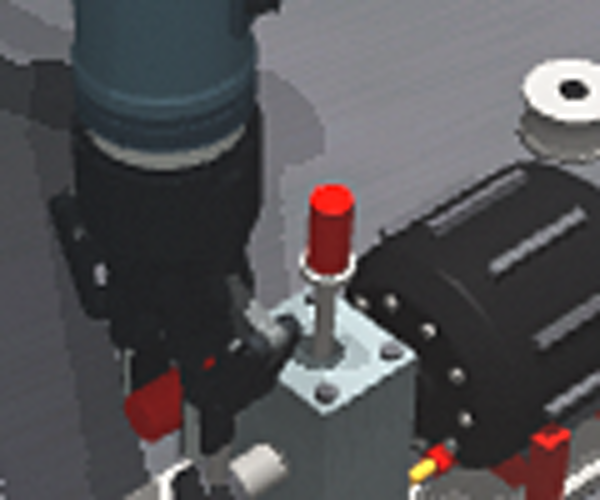

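The pin has dropped: the head top went from 0.2345 to 0.230, with the head at crop (330,230). I continue slowly until I feel the stop.

Request:
jog_arm(
  deltas=[
    [[0,0,0],[0.04,0.006,0],0.25],
    [[0,0,0],[0.04,0.006,0],0.25],
    [[0,0,0],[0.03,0.005,0],0.25],
  ],
)

```text
t: 20.25
position: [0.6077, -0.1005, 0.1825]
orientation: [0.639, 0.769, 0.0, -0.0]
wrist_force: [-1.7, -1.0, -1.0]
finger_gap: 0.375
```

Request:
jog_arm(
  deltas=[
    [[0,0,0],[0.03,0.005,0],0.25],
    [[0,0,0],[0.03,0.005,0],0.25],
  ],
)

```text
t: 20.45
position: [0.6095, -0.1002, 0.1825]
orientation: [0.639, 0.769, -0.0, -0.0]
wrist_force: [-1.4, -1.2, 0.2]
finger_gap: 0.372
```

Request:
jog_arm(
  deltas=[
    [[0,0,0],[0.03,0.005,0],0.25],
    [[0,0,0],[0.03,0.005,0],0.25],
  ],
)

```text
t: 20.65
position: [0.6113, -0.0999, 0.1825]
orientation: [0.639, 0.769, -0.0, -0.0]
wrist_force: [-1.5, -1.1, 0.6]
finger_gap: 0.378
```

Request:
jog_arm(
  deltas=[
    [[0,0,0],[0.03,0.005,0],0.25],
    [[0,0,0],[0,0,0],0.25],
  ],
)

```text
t: 20.85
position: [0.6123, -0.0998, 0.1826]
orientation: [0.639, 0.769, 0.0, 0.0]
wrist_force: [-2.0, -1.5, -1.3]
finger_gap: 0.376
```

Request:
jog_arm(
  deltas=[
    [[0,0,0],[0.03,0.005,0],0.25],
    [[0,0,0],[0.02,0.003,0],0.25],
  ],
)

```text
t: 21.05
position: [0.6136, -0.0996, 0.1825]
orientation: [0.639, 0.769, -0.0, -0.0]
wrist_force: [-1.9, -1.0, -0.8]
finger_gap: 0.371
```

Request:
jog_arm(
  deltas=[
    [[0,0,0],[0.03,0.005,0],0.25],
    [[0,0,0],[0.02,0.003,0],0.25],
  ],
)

```text
t: 21.25
position: [0.6149, -0.0994, 0.1824]
orientation: [0.639, 0.769, -0.0, -0.0]
wrist_force: [-1.7, -0.0, -0.7]
finger_gap: 0.373
```

Request:
jog_arm(
  deltas=[
    [[0,0,0],[0.03,0.005,0],0.25],
    [[0,0,0],[0.02,0.003,0],0.25],
  ],
)

```text
t: 21.45
position: [0.6162, -0.0992, 0.1823]
orientation: [0.639, 0.769, -0.0, -0.001]
wrist_force: [-4.4, -1.4, -0.5]
finger_gap: 0.373
```

Request:
jog_arm(
  deltas=[
    [[0,0,0],[0.01,0.002,0],0.25],
  ],
)

```text
t: 21.55
position: [0.6165, -0.0992, 0.1823]
orientation: [0.639, 0.769, -0.0, -0.001]
wrist_force: [-2.8, -0.8, -0.6]
finger_gap: 0.375
```

```bash
python3 chk.py
```

```text
head n 137 rows 164 182 z 0.2298 0.1885 mean [ 0.5616 -0.0041  0.214 ] vmean 172.83
tcp fix 0.0338 -0.1074 [ 0.6165 -0.0991  0.1823] [-3.7 -1.7  0. ] 21.6
```

Request:
jog_arm(
  deltas=[
    [[0,0,0],[0.02,0.003,0],0.25],
  ],
)

```text
t: 21.7
position: [0.617, -0.0991, 0.1823]
orientation: [0.639, 0.769, -0.0, -0.001]
wrist_force: [-4.0, -1.2, -0.4]
finger_gap: 0.38
```

Request:
jog_arm(
  deltas=[
    [[0,0,0],[0.01,0.002,0],0.25],
  ],
)

```text
t: 21.8
position: [0.6174, -0.099, 0.1823]
orientation: [0.639, 0.769, -0.0, -0.001]
wrist_force: [-4.1, -1.1, -0.4]
finger_gap: 0.379
```

```bash
python3 chk.py
```

```text
head n 136 rows 164 182 z 0.2298 0.1889 mean [ 0.5612 -0.0043  0.214 ] vmean 172.77
tcp fix 0.0348 -0.1074 [ 0.6174 -0.099   0.1823] [-3.8 -1.5 -0.4] 21.85
```

Request:
jog_arm(
  deltas=[
    [[0,0,0],[0.02,0.003,0],0.25],
    [[0,0,0],[0.02,0.003,0],0.25],
  ],
)

```text
t: 22.05
position: [0.6184, -0.0989, 0.1823]
orientation: [0.639, 0.769, -0.0, -0.001]
wrist_force: [-5.1, -1.2, -1.4]
finger_gap: 0.375
```

The stop is felt: the force rose from about 2 N to 5 N. I ease back, first through the finger slack.

Request:
jog_arm(
  deltas=[
    [[0,0,0],[-0.08,-0.013,0],0.25],
    [[0,0,0],[-0.08,-0.013,0],0.25],
    [[0,0,0],[-0.04,-0.006,0],0.25],
    [[0,0,0],[0,0,0],0.25],
  ],
)

```text
t: 22.45
position: [0.6143, -0.0991, 0.1834]
orientation: [0.639, 0.769, 0.001, 0.001]
wrist_force: [0.6, -1.5, 0.3]
finger_gap: 0.379
```

Request:
jog_arm(
  deltas=[
    [[0,0,0],[-0.03,-0.005,0],0.25],
    [[0,0,0],[0,0,0],0.25],
  ],
)

```text
t: 22.65
position: [0.6125, -0.0996, 0.1828]
orientation: [0.639, 0.769, 0.0, 0.0]
wrist_force: [-0.3, -0.6, 0.2]
finger_gap: 0.372
```

Request:
jog_arm(
  deltas=[
    [[0,0,0],[-0.03,-0.005,0],0.25],
    [[0,0,0],[0,0,0],0.25],
  ],
)

```text
t: 22.85
position: [0.6112, -0.1001, 0.1825]
orientation: [0.639, 0.769, -0.0, 0.0]
wrist_force: [-0.1, 0.1, -0.5]
finger_gap: 0.372
```

Request:
jog_arm(
  deltas=[
    [[0,0,0],[-0.03,-0.005,0],0.25],
    [[0,0,0],[0,0,0],0.25],
  ],
)

```text
t: 23.05
position: [0.6102, -0.1002, 0.1825]
orientation: [0.639, 0.769, -0.0, -0.0]
wrist_force: [-0.4, -0.3, -0.1]
finger_gap: 0.373
```

Request:
jog_arm(
  deltas=[
    [[0,0,0],[-0.03,-0.005,0],0.25],
    [[0,0,0],[0,0,0],0.25],
  ],
)

```text
t: 23.25
position: [0.6093, -0.1004, 0.1825]
orientation: [0.639, 0.769, -0.0, -0.0]
wrist_force: [-0.6, -0.0, 0.1]
finger_gap: 0.373
```

Request:
jog_arm(
  deltas=[
    [[0,0,0],[-0.03,-0.005,0],0.25],
    [[0,0,0],[0,0,0],0.25],
  ],
)

```text
t: 23.45
position: [0.6087, -0.1004, 0.1827]
orientation: [0.639, 0.769, 0.0, 0.0]
wrist_force: [0.1, -0.4, -0.3]
finger_gap: 0.375
```

Request:
jog_arm(
  deltas=[
    [[0,0,0],[-0.03,-0.005,0],0.25],
    [[0,0,0],[0,0,0],0.25],
  ],
)

```text
t: 23.65
position: [0.608, -0.1006, 0.1828]
orientation: [0.639, 0.769, 0.0, 0.0]
wrist_force: [0.7, 0.2, 0.3]
finger_gap: 0.375
```

Request:
jog_arm(
  deltas=[
    [[0,0,0],[-0.03,-0.005,0],0.25],
    [[0,0,0],[0,0,0],0.25],
  ],
)

```text
t: 23.85
position: [0.6072, -0.1007, 0.1828]
orientation: [0.639, 0.769, 0.0, 0.0]
wrist_force: [1.8, 0.8, -1.0]
finger_gap: 0.38
```

Request:
jog_arm(
  deltas=[
    [[0,0,0],[-0.03,-0.005,0],0.25],
    [[0,0,0],[0,0,0],0.25],
  ],
)

```text
t: 24.05
position: [0.6062, -0.1008, 0.1827]
orientation: [0.639, 0.769, 0.0, 0.0]
wrist_force: [2.0, 0.0, 0.6]
finger_gap: 0.372
```

```bash
python3 chk.py; python3 - <<'E'
from h import *
p,d=cams.camera("scene"); b=p[:,:,::-1]
x,y=325,185
cv2.imwrite("pics/back1.png",cv2.resize(b[y-50:y+50,x-60:x+60],(600,500),interpolation=cv2.INTER_CUBIC))
E
```

```text
head n 132 rows 165 181 z 0.2298 0.1926 mean [ 0.5626 -0.004   0.2142] vmean 172.98
tcp fix 0.0233 -0.1074 [ 0.6061 -0.1008  0.1827] [1.2 0.2 0.1] 24.1
```

View pics/back1.png

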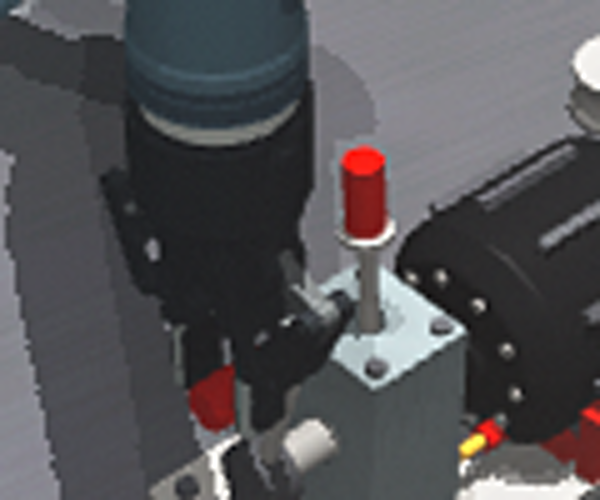

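Request:
jog_arm(
  deltas=[
    [[0,0,0],[-0.06,-0.01,0],0.25],
    [[0,0,0],[-0.05,-0.008,0],0.25],
    [[0,0,0],[-0.05,-0.008,0],0.25],
    [[0,0,0],[-0.05,-0.008,0],0.25],
    [[0,0,0],[0,0,0],0.25],
  ],
)

```text
t: 24.65
position: [0.5992, -0.1019, 0.1825]
orientation: [0.639, 0.769, -0.0, -0.0]
wrist_force: [1.9, 0.2, 0.4]
finger_gap: 0.379
```

```bash
python3 chk.py
```

```text
head n 133 rows 165 182 z 0.2298 0.1908 mean [ 0.5662 -0.0036  0.2141] vmean 173.8
tcp fix 0.0163 -0.1074 [ 0.5992 -0.1019  0.1825] [0.9 0.2 0.4] 24.7
```

The head lean is now midway (0.566, between the two extremes 0.561 and 0.573), so the cross-hole is centred and the pin is free. I release the grip and lift.

Request:
jog_arm(
  deltas=[
    [[0,0,0],[0.12,0.02,0],0.0],
    [[0,0,0],[0,0,0],0.0],
    [[0,0,0],[0,0,0.4],0.0],
    [[0,0,0],[0,0,0.8],0.0],
    [[0,0,0],[0,0,0.8],0.0],
    [[0,0,0],[0,0,0.8],0.0],
    [[0,0,0],[0,0,0.8],0.5],
    [[0,0,0],[0,0,0],1],
  ],
)

```text
t: 25.5
position: [0.6054, -0.1026, 0.2955]
orientation: [0.639, 0.769, 0.002, 0.003]
wrist_force: [-0.0, -0.6, 0.2]
finger_gap: 0.17
```

```bash
python3 chk.py;  python3 - <<'E'
from h import *
p,d=cams.camera("scene"); b=p[:,:,::-1]
x,y=325,185
cv2.imwrite("pics/back2.png",cv2.resize(b[y-50:y+50,x-60:x+60],(600,500),interpolation=cv2.INTER_CUBIC))
E
```

```text
head n 136 rows 167 183 z 0.2318 0.189 mean [ 0.5712 -0.0029  0.2143] vmean 174.89
tcp fix 0.0213 -0.1084 [ 0.6043 -0.1022  0.2932] [-0.9  0.3  0. ] 25.55
```

View pics/back2.png

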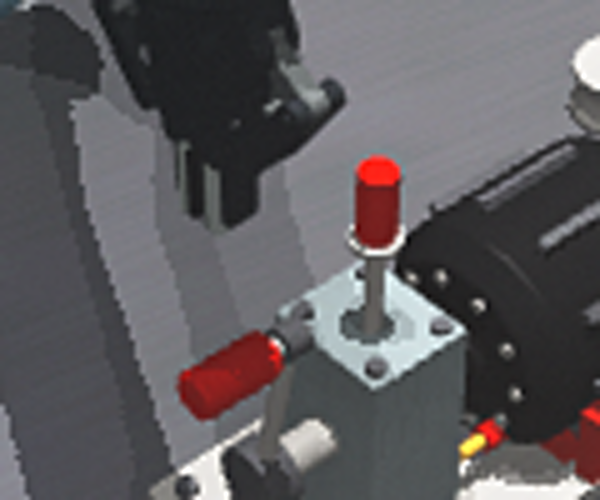

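The pin stands free with a slight lean toward +x, its head at crop (378,205). I'll grip the head, which straightens it, and press it down straight while watching the force.

Request:
jog_arm(
  deltas=[
    [[0,0,0],[-0.2,0.55,0],-0.2],
    [[0,0,0],[-0.2,0.6,0],-0.2],
    [[0,0,0],[-0.2,0.6,0],-0.2],
    [[0,0,0],[-0.2,0.6,0],-0.2],
    [[0,0,0],[-0.2,0.6,0],-0.2],
    [[0,0,0],[-0.2,0.5,0],-0.2],
    [[0,0,0],[0,0,0],-0.2],
    [[0,0,0],[0,0,0],-0.2],
  ],
)

```text
t: 26.4
position: [0.5665, 0.002, 0.2895]
orientation: [0.639, 0.769, -0.001, -0.0]
wrist_force: [-0.4, -0.4, -0.0]
finger_gap: 0.598
```

Request:
jog_arm(
  deltas=[
    [[0,0,0],[0,0,-0.43],-0.2],
    [[0,0,0],[0,0,-0.43],-0.2],
    [[0,0,0],[0,0,-0.43],-0.2],
    [[0,0,0],[0,0,-0.43],-0.2],
    [[0,0,0],[0,0,-0.43],-0.2],
    [[0,0,0],[0,0,-0.4],-0.2],
    [[0,0,0],[0,0,0],-0.2],
    [[0,0,0],[0,0,0],-0.2],
  ],
)

```text
t: 27.2
position: [0.5671, 0.0021, 0.2138]
orientation: [0.639, 0.769, -0.0, -0.0]
wrist_force: [-0.5, 0.7, -0.5]
finger_gap: 0.6
```

```bash
python3 - <<'E'
from h import *
p,d=cams.camera("scene"); b=p[:,:,::-1]
x,y=335,180
cv2.imwrite("pics/gr2.png",cv2.resize(b[y-50:y+50,x-60:x+60],(600,500),interpolation=cv2.INTER_CUBIC))
E
```

```text
(no output)
```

View pics/gr2.png

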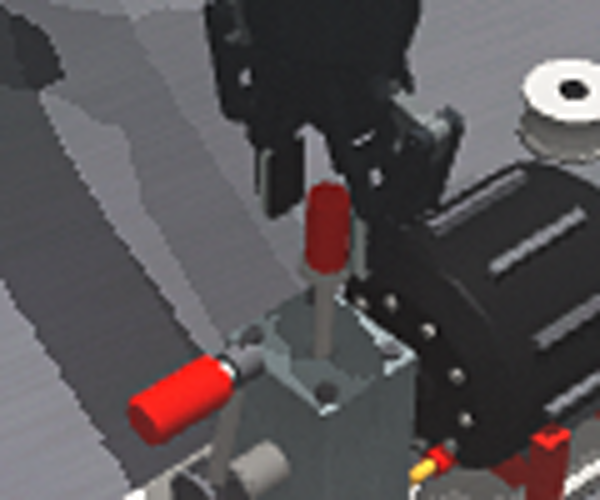

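Request:
jog_arm(
  deltas=[
    [[0,0,0],[0,0,0],1],
    [[0,0,0],[0,0,0],1],
    [[0,0,0],[0,0,0],1],
    [[0,0,0],[0,0,0],1],
    [[0,0,0],[0,0,0],1],
    [[0,0,0],[0,0,0],1],
  ],
)

```text
t: 27.85
position: [0.5672, 0.002, 0.2149]
orientation: [0.639, 0.769, 0.0, -0.0]
wrist_force: [-2.2, -0.2, 6.0]
finger_gap: 0.215
```

Request:
jog_arm(
  deltas=[
    [[0,0,0],[0,0,-0.06],1],
    [[0,0,0],[0,0,-0.06],1],
  ],
)

```text
t: 28.05
position: [0.5672, 0.002, 0.2114]
orientation: [0.639, 0.769, 0.0, -0.0]
wrist_force: [-3.3, -0.4, 6.0]
finger_gap: 0.213
```

Request:
jog_arm(
  deltas=[
    [[0,0,0],[0,0,-0.06],1],
    [[0,0,0],[0,0,-0.06],1],
  ],
)

```text
t: 28.25
position: [0.5672, 0.0019, 0.2078]
orientation: [0.639, 0.769, 0.0, -0.0]
wrist_force: [-3.5, 0.1, 6.5]
finger_gap: 0.218
```

Request:
jog_arm(
  deltas=[
    [[0,0,0],[-0.03,0,-0.06],1],
    [[0,0,0],[0,0,-0.06],1],
    [[0,0,0],[0,0,-0.06],1],
  ],
)

```text
t: 28.55
position: [0.5669, 0.002, 0.2025]
orientation: [0.639, 0.769, 0.001, 0.0]
wrist_force: [-1.6, -1.4, 7.2]
finger_gap: 0.215
```

Request:
jog_arm(
  deltas=[
    [[0,0,0],[0,0,-0.07],1],
    [[0,0,0],[0,0,-0.07],1],
    [[0,0,0],[0,0,-0.07],1],
  ],
)

```text
t: 28.85
position: [0.5668, 0.002, 0.1961]
orientation: [0.639, 0.769, 0.0, 0.0]
wrist_force: [-1.9, -0.3, 6.0]
finger_gap: 0.211
```

```bash
python3 - <<'E'
from h import *
p,d=cams.camera("scene"); b=p[:,:,::-1]
x,y=335,180
cv2.imwrite("pics/push1.png",cv2.resize(b[y-50:y+50,x-60:x+60],(600,500),interpolation=cv2.INTER_CUBIC))
E
```

```text
(no output)
```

View pics/push1.png

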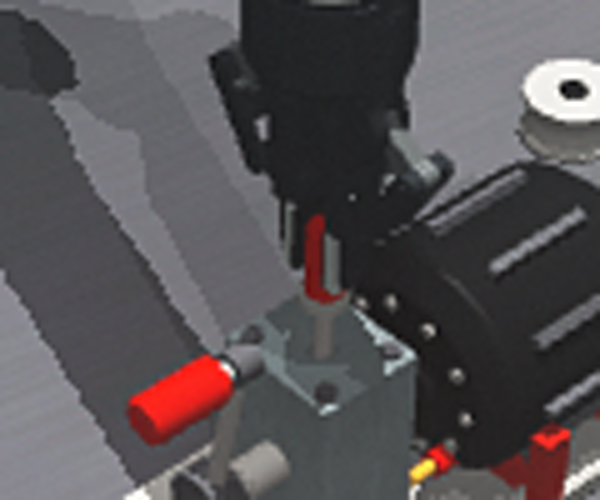

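The collar is now at crop (322,295), and the pin is moving down at a steady 6–7 N or so. Continuing.

Request:
jog_arm(
  deltas=[
    [[0,0,0],[0,0,-0.08],1],
    [[0,0,0],[0,0,-0.08],1],
    [[0,0,0],[0,0,-0.08],1],
    [[0,0,0],[0,0,-0.08],1],
  ],
)

```text
t: 29.3
position: [0.5667, 0.002, 0.1865]
orientation: [0.639, 0.769, 0.0, 0.0]
wrist_force: [-2.6, -0.4, 5.0]
finger_gap: 0.213
```

Request:
jog_arm(
  deltas=[
    [[0,0,0],[0,0,-0.08],1],
    [[0,0,0],[0,0,-0.08],1],
    [[0,0,0],[0,0,-0.08],1],
    [[0,0,0],[0,0,-0.08],1],
  ],
)

```text
t: 29.7
position: [0.5665, 0.0019, 0.1768]
orientation: [0.639, 0.769, 0.0, -0.0]
wrist_force: [-2.6, -1.3, 6.1]
finger_gap: 0.216
```

Request:
jog_arm(
  deltas=[
    [[0,0,0],[0,0,-0.08],1],
    [[0,0,0],[0,0,-0.08],1],
    [[0,0,0],[0,0,-0.06],1],
  ],
)

```text
t: 30.0
position: [0.5664, 0.0019, 0.1701]
orientation: [0.639, 0.769, 0.0, -0.0]
wrist_force: [-2.4, -0.7, 5.9]
finger_gap: 0.213
```

Now 1 mm steps until it seats.

Request:
jog_arm(
  deltas=[
    [[0,0,0],[0,0,-0.04],1],
    [[0,0,0],[0,0,-0.04],1],
    [[0,0,0],[0,0,-0.04],1],
  ],
)

```text
t: 30.3
position: [0.5664, 0.0019, 0.1666]
orientation: [0.639, 0.769, 0.0, -0.0]
wrist_force: [-3.0, -1.3, 7.6]
finger_gap: 0.217
```

Request:
jog_arm(
  deltas=[
    [[0,0,0],[0,0,-0.03],1],
    [[0,0,0],[0,0,-0.03],1],
  ],
)

```text
t: 30.5
position: [0.5663, 0.0019, 0.1648]
orientation: [0.639, 0.769, 0.0, -0.0]
wrist_force: [-2.8, -0.4, 6.7]
finger_gap: 0.214
```

Request:
jog_arm(
  deltas=[
    [[0,0,0],[0,0,-0.03],1],
    [[0,0,0],[0,0,0],1],
  ],
)

```text
t: 30.7
position: [0.5663, 0.0019, 0.1639]
orientation: [0.639, 0.769, 0.0, -0.0]
wrist_force: [-3.5, -0.1, 6.0]
finger_gap: 0.215
```

Request:
jog_arm(
  deltas=[
    [[0,0,0],[0,0,-0.03],1],
    [[0,0,0],[0,0,0],1],
  ],
)

```text
t: 30.9
position: [0.5663, 0.0019, 0.1638]
orientation: [0.639, 0.769, 0.0, -0.001]
wrist_force: [-4.8, 0.1, 10.9]
finger_gap: 0.213
```

Request:
jog_arm(
  deltas=[
    [[0,0,0],[0,0,-0.03],1],
    [[0,0,0],[0,0,0],1],
  ],
)

```text
t: 31.1
position: [0.5663, 0.0019, 0.1638]
orientation: [0.639, 0.769, 0.0, -0.001]
wrist_force: [-7.4, -0.8, 15.9]
finger_gap: 0.208
```

```bash
python3 - <<'E'
from h import *
p,d=cams.camera("scene"); b=p[:,:,::-1]
x,y=335,190
cv2.imwrite("pics/push2.png",cv2.resize(b[y-40:y+40,x-40:x+40],(600,600),interpolation=cv2.INTER_CUBIC))
E
```

```text
(no output)
```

View pics/push2.png

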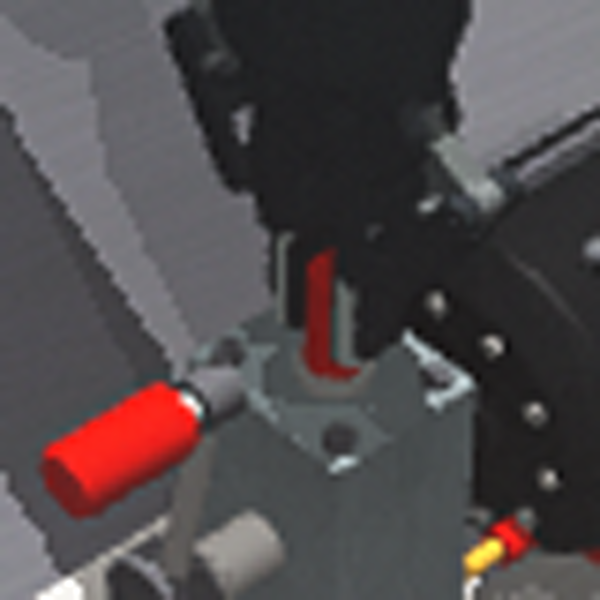

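The pin is seated: the collar is on the block at crop (338,385), and the z stop is hard at 16 N. I unload, release and retreat upward.

Request:
jog_arm(
  deltas=[
    [[0,0,0],[0,0,0.05],1],
    [[0,0,0],[0,0,0],-0.2],
    [[0,0,0],[0,0,0],-0.2],
    [[0,0,0],[0,0,0],-0.2],
    [[0,0,0],[0,0,0],-0.2],
    [[0,0,0],[0,0,0.4],-0.2],
    [[0,0,0],[0,0,0.8],-0.2],
    [[0,0,0],[0,0,0.9],-0.2],
  ],
)

```text
t: 31.95
position: [0.5657, 0.002, 0.2263]
orientation: [0.639, 0.769, -0.001, -0.0]
wrist_force: [0.5, -0.1, 1.0]
finger_gap: 0.601
```

Request:
jog_arm(
  deltas=[
    [[0,0,0],[0,0,0.9],-0.2],
    [[0,0,0],[-0.6,0,0.6],-0.2],
    [[0,0,0],[-0.9,0,0],-0.2],
    [[0,0,0],[-0.9,0,0],-0.2],
    [[0,0,0],[-0.9,0,0],-0.2],
    [[0,0,0],[0,0,0],-0.2],
  ],
)

```text
t: 32.55
position: [0.4642, 0.0017, 0.2707]
orientation: [0.639, 0.769, 0.001, -0.002]
wrist_force: [0.5, -0.0, -0.8]
finger_gap: 0.602
```

```bash
python3 - <<'E'
from h import *
ims=[]
for n,(x,y) in (("scene",(335,190)),("top",(307,195))):
    p,d=cams.camera(n); b=p[:,:,::-1]; cv2.imwrite(f"pics/end_{n}.png",b)
    P=pts(n,d);hsv=cv2.cvtColor(p,cv2.COLOR_RGB2HSV)
    red=((hsv[...,0]<8)|(hsv[...,0]>172))&(hsv[...,1]>150)&(hsv[...,2]>50)
    m=red&(np.hypot(P[...,0]-.566,P[...,1])<.03)&(P[...,2]>.14);q=P[m]
    print(n,len(q),q.max(0) if len(q) else"",np.median(q,0) if len(q) else"")
    print(n,[r for r in cams.place_of(n,"lock_pin_collar")])
    ims.append(cv2.resize(b[y-40:y+40,x-40:x+40],(400,400),interpolation=cv2.INTER_CUBIC))
cv2.imwrite("pics/end.png",np.hstack(ims))
E
```

```text
scene 118 [0.57634247 0.00911796 0.17895579] [ 0.57087544 -0.00358776  0.16755183]
scene [{'centre': [0.5627, 0.0072, 0.1322], 'p': 0.75}, {'centre': [0.5583, -0.2811, 0.0877], 'p': 0.75}, {'centre': [0.4223, -0.175, 0.0892], 'p': 0.65}, {'centre': [0.7425, -0.0637, 0.0015], 'p': 0.59}]
top 0  
top [{'centre': [0.417, -0.1747, 0.0885], 'p': 0.58}, {'centre': [0.3625, -0.2515, 0.0858], 'p': 0.45}, {'centre': [0.564, -0.2846, 0.0899], 'p': 0.43}]
```

View pics/end.png

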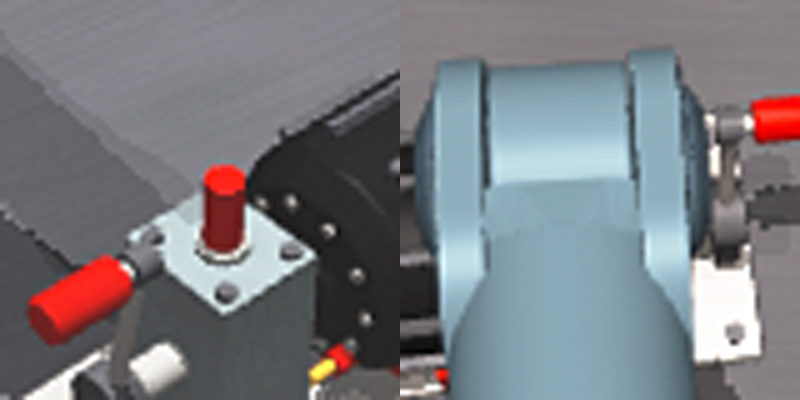

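View pics/end_top.png

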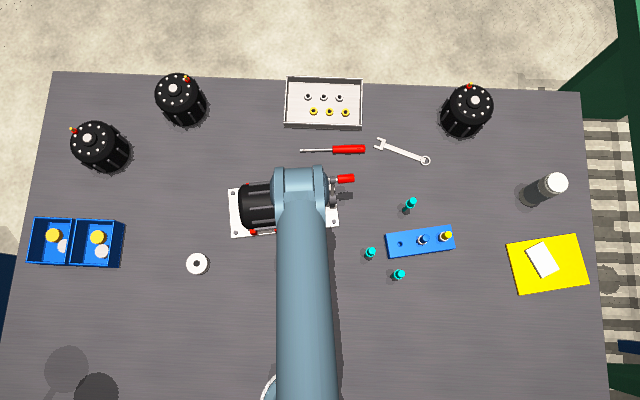

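The collar sits on the block at scene crop (225,248), with the head top about 0.178 m against 0.177 expected. The spares at (423,240) and (446,236), the pulley at (197,264), the wrench and the driver have not moved, and the arm is clear. Handing in.

```bash
python3 -c "
from plant import workorder,env
print(workorder.hand_in()); print(env.observe()['t'])"
```

```text
the job is handed in; nothing more can be done
None
the job is handed in; nothing more can be done
```

The job is done and handed in at about 32.7 s of the 72 s allowed. The lock pin is fully home, with its collar down on the bearing block, and the arm is clear.

**What I did:** I took the red-headed pin from the rack, stood it in the guide hole and let go. I then swung the lever slowly away from the robot. The pin dropped about 4 mm at a lever angle of roughly 0.15 rad. I felt the stop when the force rose from 2 N to about 5 N, eased the lever back and pressed the pin home. It went down at a steady 5–8 N and seated at about 16 N vertical (about 17.5 N in all). Then I let go and backed away.

**Last checks:**
- **Pin height:** the head top measures about 0.178 m in the scene camera (0.177 m expected when home). The pin looks upright, and the network placed the collar's underside at 0.132 m, level with the block's top.
- **Other things:** the top camera shows the spare pins, pulley, wrench and screwdriver where they started.

**Disagreed or missing:**
- The network put the collar about 6 mm from where the gripper held the pin. Its accuracy is about 4 mm, and a seated pin cannot sit that far off.
- The two cameras differed by about 4 mm in y on the block.
- The arm hid the pin from the top camera at the end, so only the scene camera confirms the final state.
- The ease-back distance was uncertain by about 2 mm because of slack between the fingers. I judged the hole centred by how the pin leaned.

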